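Butt the end tray against the desk organiser

ROBOT

A 6-joint arm with a two-finger parallel gripper is mounted at the origin on a cart in front of the work surface, level with it; the furniture and walls round the work are solid. World frame = base frame: x ahead of the robot, y to its left, z up, the work surface at z = 0. Lengths are in m, angles in rad, forces in N, time in s.
With the tool pointing down it reaches from about 0.325 to 0.775 m from the base axis. Payload 5.5 kg.
Tool frame: the origin (TCP) lies between the finger pads; the fingertips stand 8 mm ahead of it and the grasp point (between the pads) lies 11 mm behind it (tcp_to_tips is the distance from the TCP to the fingertips, in m); z points along the fingers, y is the line along which they close (so a half turn about z gives the same grasp; the last joint's range is limited). The gripper opens to 88 mm and grips with 3 to 60 N. Pads are 20 mm wide; open, the fingers measure 115 mm over their backs; the gripper's body (75 mm by 178 mm) begins 61 mm behind the grasp point.
Start: joints at [1.152, 0.091, 1.231, -0, 1.82, -0.057], TCP at [0.212, 0.561, 0.231] pointing down, gripper open.
Joint ranges: [-2.87, 2.87], [-0.86, 2.18], [0.17, 2.46], [-1.51, 4.65], [0.06, 2.69], [-2.65, 2.65]. Speed limits (rad/s): [2.57, 2.57, 3.01, 3.14, 3.14, 3.14].

INTERFACE

Orientations are given as a unit quaternion [w, x, y, z].
In Python, from bench import * gives the robot as it stands. Calls block until the motion is done:
- move_to(position, orientation): joint-space move of the TCP to a pose.
- move_l(position, speed=0.15, orientation=None): straight line of the TCP; orientation=None keeps the orientation; speed is the mean speed in m/s.
- movej(angles): joint-space move.
- gripper_open() and close(): open the fingers fully, or close them until they stop; the grip force is fixed at half the most.
- hold(seconds).
- inverse_kinematics(position, orientation): joint angles nearest the present ones, or None.
- state(): the state.
- get_image(name): name is "scene" or "side" or "wrist"; returns a dict with "frame" (420x560x3 uint8, blue, green, red), "depth" (420x560 float32, m along the optical axis (not along the pixel's ray), 0 where there is no reading), "camera_matrix" (3x3 intrinsics, pixels), "view" (4x4, takes a point from world to camera coordinates). Camera axes: x right, y up, looking along -z (the intrinsics and any distortion apply to the point x, -y, -z); pixel columns grow to the right and rows downward; lengths in m; the calibration is good to about 2 mm. A picture is of the moment at which its call begins.
A pose or a line that the arm cannot do raises IKError and nothing moves.
- job_done(): hands the job in; it is judged then, once.
The state is a dict: "time": time; "joint_pos": joint angles; "dq": joint speeds; "joint_torque": joint torques, N m; "ee_pos": TCP position; "ee_rot": TCP orientation; "ft_force": force on the tool from outside, world axes, zero at the start; "moment": the same for the moment, N m; "finger_gap": finger opening in m; "finger_force": force on a finger pad.
Only numpy, scipy, OpenCV 4.12 (cv2) and the standard library are available. Lean on these libraries where they do the work, as an engineer would, in place of code of your own. Each camera call takes 0.05 s, during which the arm holds its last target. There are 200 camera calls.

TASK

The blue desk organiser has come apart: take the small loose blue tray and butt it against the organiser's low end (the end away from the pens), so that the gap is closed and its sides run on straight in line with the organiser's front and back. Leave it standing flat on the worktop and let go; leave the green tray and the staple box where they are.

Things in the scene. Friction and masses are not known exactly. Their poses are not given: they have to be found in the camera images.
- blue_tray: The loose blue open-topped tray to be moved: 52 mm deep (its x) by 70 mm long (its y) by 40 mm high, walls 3 mm, about 0.12 kg, the same at both ends. It stands upright on the worktop; origin at the centre of its underside, z up. It can be gripped from above across its 52 mm depth, on the outside.
- organiser_end (a point): Foot of the organiser's flat low end face, in its middle, on the worktop. The blue organiser is fixed; it runs 140 mm from here along this frame's +y, 52 mm deep (x): 70 mm of low tray 40 mm high like the loose one, then a pen holder 95 mm high, pens to 155 mm. -y points out of the end face, to the robot's right; z up. A tray butted in line has its origin 35 mm from here along -y.
- green_tray: A green loose tray of the same size and shape as the blue one, not part of this organiser; to be left alone. Origin at the centre of its underside.
- staple_box: A green and beige card box of staples, 42 (x) by 68 (y) by 19 mm high, loose; to be left alone. Origin at the centre of its underside.
Things that resemble listed ones, but are neither listed nor needed, are in the scene too. There is more than one size of the part that bears organiser_end; the job needs the larger.

How it is judged:
By the outcome, as a careful person would: the job done as asked, in the order asked, and still so for the second after the job is handed in, with the robot touching nothing.
It also fails if it takes over 29 s, if anything falls off the work surface, if the arm or the gripper's body presses on something with over 40 N, if the wrist force passes 120 N, or if a joint passes its speed limit or range.

## Working session

There is one attempt and no reset: what is moved stays moved. The work goes in short steps, each a Python script; the robot and the scene stay as the last script left them, time stands still between calls to the robot, and variables do not carry over. Pictures are saved under pics/ and viewed, at most 10 in all, crops included, and the job is handed in when it is done.

```bash
mkdir -p pics
cat > h.py <<'E'
from bench import *
import numpy as np, cv2
def cloud(im):
    d=im["depth"]; K=np.array(im["camera_matrix"]); V=np.array(im["view"])
    v,u=np.mgrid[:d.shape[0],:d.shape[1]]
    c=np.stack([(u-K[0,2])/K[0,0]*d,-(v-K[1,2])/K[1,1]*d,-d,np.ones_like(d)],-1)
    return (c@np.linalg.inv(V).T)[...,:3]
E
python3 - <<'E'
from h import *
for n in("scene","side"):
    im=get_image(n); cv2.imwrite(f"pics/{n}0.png",im["frame"]); np.savez(f"{n}0.npz",**{k:np.array(im[k]) for k in im})
    print(n,np.linalg.inv(np.array(im["view"]))[:3].round(2).tolist(), im.keys())
print(state())
E
```

```text
scene [[0.59, 0.47, -0.66, -0.42], [-0.81, 0.34, -0.48, -0.67], [0.0, 0.82, 0.58, 0.83]] dict_keys(['frame', 'depth', 'camera_matrix', 'view'])
side [[0.96, 0.14, -0.24, 0.17], [-0.28, 0.55, -0.79, -1.03], [0.02, 0.82, 0.57, 0.78]] dict_keys(['frame', 'depth', 'camera_matrix', 'view'])
{'time': 0.1, 'joint_pos': array([ 1.15225868e+00,  9.18034480e-02,  1.23178563e+00,  1.01142909e-06,
        1.81981079e+00, -5.66637307e-02]), 'dq': array([-5.90970633e-05,  2.90024132e-04, -3.34785032e-03, -1.15975362e-03,
       -6.36557173e-04, -3.43591325e-04]), 'joint_torque': array([ 3.41358813e-03, -4.47855949e+01, -4.07571065e+01,  7.00215599e-02,
        2.83687748e-02, -1.06681014e-04]), 'ee_pos': array([0.21229083, 0.56090856, 0.22959666]), 'ee_rot': array([-2.13160577e-04,  1.79951117e-01,  9.83675139e-01, -8.78108845e-04]), 'ft_force': array([-0.89904311, -0.94226195, -0.88011992]), 'moment': array([ 0.02287805, -0.03640092,  0.04524155]), 'finger_force': 0.0, 'finger_gap': 0.0876779438745336}
```

View pics/scene0.png

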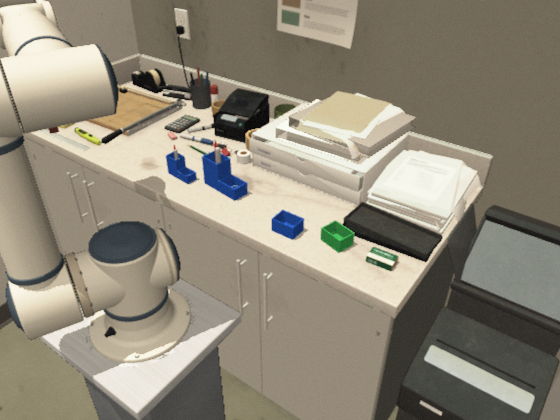

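View pics/side0.png

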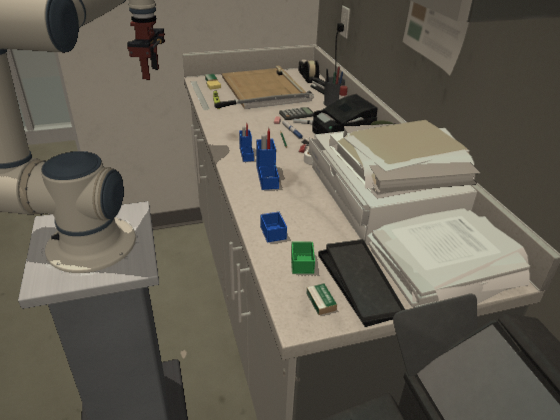

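The scene view shows the loose blue tray at (288,224), the large organiser at (225,178), a smaller lookalike at (180,167), the green tray at (338,237) and the staple box at (382,258). The side view shows them at (273,227), (267,165), (246,145), (303,257) and (322,298).

```bash
cat > m.py <<'E'
from h import *
def blobs(im,lo=(105,120,40),hi=(130,255,255),amin=80):
    hsv=cv2.cvtColor(im["frame"],cv2.COLOR_BGR2HSV); m=cv2.inRange(hsv,lo,hi)
    P=cloud(im); n,l,s,c=cv2.connectedComponentsWithStats(m)
    for i in range(1,n):
        if s[i,4]<amin: continue
        q=P[(l==i)&(im["depth"]>0)]; yield c[i],s[i,4],q
def rect(xy):
    (c,(w,h),a)=cv2.minAreaRect((xy*1000).astype(np.float32)); return np.round(c,1),round(w,1),round(h,1),round(a,1)
E
python3 - <<'E'
from m import *
for n in("scene","side"):
    im=dict(np.load(f"{n}0.npz"))
    for col,a in (("blue",((105,120,40),(130,255,255))),("green",((55,100,30),(90,255,255)))):
        for c,s,q in blobs(im,*a):
            print(n,col,c.round(),s,"z",np.percentile(q[:,2],[1,50,90,99]).round(3))
            for lo,hi in((.003,.05),(.034,.046),(.088,.1)):
                k=q[(q[:,2]>lo)&(q[:,2]<hi)]
                if len(k)>15: print("   ",lo,len(k),rect(k[:,:2]))
E
```

```text
scene blue [180. 168.] 484 z [0.002 0.027 0.061 0.068]
    0.003 357 (array([478.8, 354.4]), 105.6, 42.0, 83.8)
    0.034 54 (array([469. , 375.2]), 29.8, 59.4, 22.5)
scene blue [223. 177.] 1173 z [0.002 0.039 0.088 0.097]
    0.003 699 (array([506.3, 197.4]), 144.9, 57.0, 83.5)
    0.034 190 (array([506.7, 197.5]), 143.8, 54.3, 82.5)
    0.088 107 (array([512. , 232.5]), 74.3, 55.7, 80.4)
scene blue [287. 224.] 630 z [0.001 0.024 0.039 0.043]
    0.003 608 (array([449.5, -72.5]), 73.4, 58.7, 89.2)
    0.034 148 (array([449.4, -72.2]), 72.9, 55.3, 89.3)
scene green [337. 236.] 698 z [0.001 0.024 0.039 0.042]
    0.003 667 (array([ 485.1, -205.6]), 74.9, 57.0, 73.3)
    0.034 169 (array([ 485.6, -205.5]), 72.9, 54.9, 74.7)
side blue [246. 147.] 301 z [0.004 0.029 0.06  0.067]
    0.003 226 (array([475.9, 351.1]), 102.3, 35.1, 85.5)
    0.034 32 (array([475.6, 358. ]), 15.2, 32.7, 78.2)
side blue [267. 166.] 811 z [0.003 0.041 0.088 0.097]
    0.003 464 (array([503.8, 182.2]), 116.5, 51.6, 82.4)
    0.034 147 (array([504. , 182.8]), 115.3, 51.3, 82.5)
    0.088 79 (array([510.2, 231. ]), 74.4, 51.5, 81.1)
side blue [273. 227.] 610 z [0.003 0.023 0.039 0.043]
    0.003 596 (array([449. , -71.6]), 52.2, 77.4, 0.1)
    0.034 143 (array([448.8, -71.1]), 51.9, 76.2, 0.1)
side green [303. 257.] 662 z [0.002 0.021 0.04  0.043]
    0.003 642 (array([ 484.3, -204.4]), 75.9, 51.5, 74.7)
    0.034 152 (array([ 484. , -204.3]), 74.3, 51.1, 74.8)
```

```bash
cat >> h.py <<'E'
def q(yaw):  # tool down, tool y across the tray depth, for tray yaw (rad)
    a=(yaw+np.pi/2)/2; return np.array([0,np.cos(a),np.sin(a),0])
E
python3 - <<'E'
from m import *
im=dict(np.load("scene0.npz")); P=cloud(im).reshape(-1,3)
k=P[(P[:,2]>.06)&(P[:,2]<.3)&(abs(P[:,1]-.09)<.12)&(P[:,0]>.3)&(P[:,0]<.75)]
k=k[(k[:,1]<.17)]; print("tall near target: min x",k[:,0].min() if len(k) else None, np.percentile(k,1,axis=0))
yo=np.radians(-7.2)
move_to([.50,.10,.26],q(yo)); 
for nm,p,y in(("w1",[.50,.10,.26],yo),("w2",[.449,-.072,.2],-.007)):
    move_to(p,q(y)); im=get_image("wrist"); cv2.imwrite(f"pics/{nm}.png",im["frame"]); np.savez(nm+".npz",**{k:np.array(im[k]) for k in im})
    for c,s,b in blobs(im,amin=300):
        print(nm,c.round(),s,np.percentile(b[:,2],[1,50,99]).round(3))
        for lo,hi in((.003,.05),(.034,.046),(.088,.1)):
            t=b[(b[:,2]>lo)&(b[:,2]<hi)]
            if len(t)>15: print("   ",lo,len(t),rect(t[:,:2]))
s=state();print(s["time"],s["ee_pos"],s["joint_pos"].round(2))
a=[cv2.imread(f"pics/w{i}.png") for i in(1,2)]
cv2.imwrite("pics/w12.png",cv2.resize(np.hstack(a),(800,300)))
E
```

```text
tall near target: min x 0.6340549090281291 [ 0.63831241 -0.02798165  0.06680324]
w1 [273.  75.] 6523 [0.002 0.022 0.096]
    0.003 3562 (array([507.6, 198.5]), 137.5, 50.6, 82.7)
    0.034 739 (array([507.6, 198.3]), 137.0, 50.6, 82.7)
    0.088 1083 (array([512.5, 233.9]), 70.4, 51.4, 82.3)
w1 [253. 299.] 1266 [0.002 0.007 0.041]
    0.003 1125 (array([450.7, -64.2]), 55.9, 52.4, 89.3)
    0.034 270 (array([450.8, -53. ]), 51.8, 32.9, 0.4)
w2 [278. 193.] 3659 [0.002 0.004 0.041]
    0.003 3079 (array([450.4, -71.4]), 50.6, 69.3, 0.4)
    0.034 739 (array([450.4, -71.4]), 50.6, 69.3, 0.4)
3.2 [ 0.44963598 -0.07118293  0.2007946 ] [-0.23 -0.31  1.65  0.    1.79 -0.23]
```

View pics/w12.png

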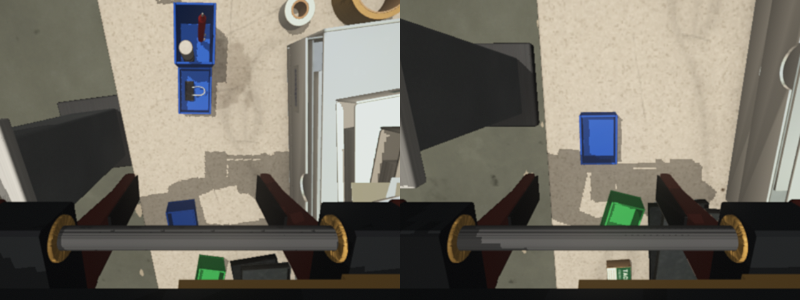

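The wrist views show the organiser's low end clear at (195,112) in the left half, and the loose tray complete at (598,138) in the right half. Next I'll refine the end face in the organiser's own axes, then grasp.

Run:
```python
from m import *
im=dict(np.load("w1.npz"))
c,s,b=next(blobs(im,amin=3000))
for deg in(-7.3,):
    y=np.radians(deg); X=np.array([np.cos(y),np.sin(y)]); Y=np.array([-X[1],X[0]])
    t=b[(b[:,2]>.034)&(b[:,2]<.046)]; u,v=t[:,:2]@X,t[:,:2]@Y
    r=v<np.percentile(v,1)+.055; r2=rect(t[r][:,:2])
    print("v end",np.percentile(v,[0,1,3]),"u",np.percentile(u[r],[0,1,99,100]),r2, t[:,2].max())
    # straight-line fits of the outer rim sides
    for nm,A,B in(("front",u,v),("back",-u,v)):
        bins=np.arange(v.min()+.004,v.min()+.062,.003); e=[A[(v>=a)&(v<a+.003)].min() if ((v>=a)&(v<a+.003)).any() else np.nan for a in bins]
        e=np.array(e); ok=np.isfinite(e); p=np.polyfit(bins[ok],e[ok],1); print(nm,np.degrees(p[0]).round(2),np.median(e[ok]))
    ends=[]; us=np.arange(u[r].min()+.004,u[r].max()-.006,.003)
    e=np.array([v[r&(u>=a)&(u<a+.003)].min() for a in us]); print("end slope deg",np.degrees(np.polyfit(us,e,1)[0]),np.median(e))
    ue=(np.percentile(u[r],.5)+np.percentile(u[r],99.5))/2; ve=np.median(e)-.0004
    E=ue*X+ve*Y; print("end",E,"target",E-.035*Y)
# grasp
p=np.array([.4502,-.0716]); yw=np.radians(.2)
move_l([*p,.018+.0],.16,q(yw)); s=state(); print(s["time"],s["ee_pos"],s["ft_force"])
close(); s=state(); print(s["time"],s["finger_gap"],s["finger_force"],s["ee_pos"])
```

```text
v end [0.19265706 0.19284324 0.19383988] u [0.45291501 0.45296895 0.50341838 0.50354297] (array([502.6, 157.5]), 54.5, 50.4, 81.6) 0.045959522822815235
front 1.08 0.45348858078410326
back -0.03 -0.5029728303107253
end slope deg -1.5429859801643462 0.19379324792379934
end [0.4989124  0.13106147] target [0.49446513 0.09634516]
4.4917 [ 0.45093812 -0.07169754  0.01911549] [ 0.89663472 -0.32970374  0.25892306]
5.1417 0.05167762608274499 30.000166296958923 [ 0.45027884 -0.07163888  0.01810169]
```

Run:
```python
from m import *
yo=np.radians(-7.5)
move_l([.4502,-.0716,.10],.25)
p=[.488,.05,.15]; move_l(p,.25,q(yo)); 
for i in(3,4):
    im=get_image("wrist"); np.savez(f"w{i}.npz",**{k:np.array(im[k]) for k in im})
cv2.imwrite("pics/w3.png",im["frame"])
s=state();print(s["time"],s["ee_pos"],s["finger_gap"])
K=im["camera_matrix"];V=np.linalg.inv(im["view"]);print(K,V[:3,3])
for c,a,b in blobs(im,amin=300): print(c,a,np.percentile(b,[1,99],axis=0).round(3).tolist())
```

```text
6.4167 [0.48713247 0.048914   0.14834041] 0.05172521901687114
[[328.73073866   0.         276.15784317]
 [  0.         328.73073866 211.14913109]
 [  0.           0.           1.        ]] [0.49649072 0.12170963 0.30238546]
[279.24980174  50.54559873] 6305 [[0.476, 0.129, 0.002], [0.531, 0.201, 0.045]]
[276.64395573 255.60679891] 13914 [[0.461, 0.015, 0.132], [0.515, 0.086, 0.171]]
[276.16878981 351.97770701] 314 [[0.458, 0.013, 0.169], [0.507, 0.02, 0.172]]
```

View pics/w3.png

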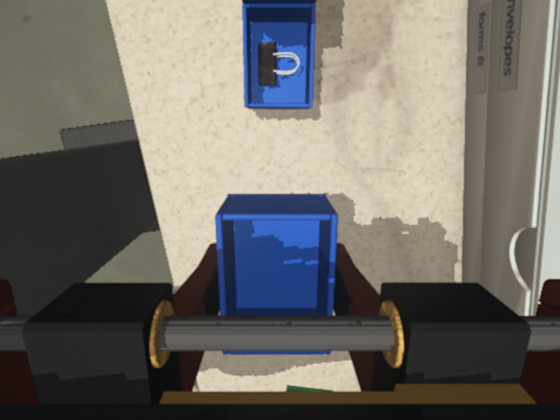

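The held tray's rim spans columns 218–337 (rows 213–353), with its foot edge at row 195. The organiser's low tray spans columns 244–314 with its end at row 107. Both are in one view, so I'll measure the tray relative to the organiser.

```bash
cat >> m.py <<'E'
def ray(im,px,z):
    K=im["camera_matrix"];V=np.linalg.inv(im["view"]); px=np.asarray(px,float)
    d=np.stack([(px[:,0]-K[0,2])/K[0,0],-(px[:,1]-K[1,2])/K[1,1],-np.ones(len(px))],1)@V[:3,:3].T
    o=V[:3,3]; return (o+d*((z-o[2])/d[:,2])[:,None])[:,:2]
def fit(P):
    vx,vy,x,y=cv2.fitLine(P.astype(np.float32),cv2.DIST_HUBER,0,1e-6,1e-6).ravel(); d=np.array([vx,vy]); d*=np.sign(d[np.argmax(abs(d))])
    return np.array([x,y]),d
def edges(im,rows,cols,zs,ze,end):
    hsv=cv2.cvtColor(im["frame"],cv2.COLOR_BGR2HSV); m=cv2.inRange(hsv,(105,120,40),(130,255,255))
    n,l,s,c=cv2.connectedComponentsWithStats(m)
    lab=np.bincount(l[rows[0]:rows[1],cols[0]:cols[1]][m[rows[0]:rows[1],cols[0]:cols[1]]>0]).argmax(); m=l==lab
    R=np.arange(*rows); L=[(np.flatnonzero(m[r])[0]-.5,r) for r in R]; G=[(np.flatnonzero(m[r])[-1]+.5,r) for r in R]
    C=np.arange(*cols); E=[(c,(np.flatnonzero(m[:,c])[-1]+.5) if end=="bottom" else np.flatnonzero(m[:,c])[0]-.5) for c in C]
    (a,da),(b,db),(e,de)=fit(ray(im,L,zs)),fit(ray(im,G,zs)),fit(ray(im,E,ze))
    d=(da+db); d/=np.linalg.norm(d); nrm=np.array([d[1],-d[0]])
    e0=e; mid=(a+b)/2; off=(e0-mid)@d
    # middle of end: on the centre line
    ca=a+d*((e0-a)@d); cb=b+d*((e0-b)@d); cm=(ca+cb)/2
    cm=cm+de*((cm-e0)@de-(cm-e0)@de); 
    t=np.linalg.solve(np.stack([d,-de],1),e0-cm)[0]; cm=cm+t*d
    ang=lambda v:round(float(np.degrees(np.arctan2(v[1],v[0]))),2)
    return cm,ang(da),ang(db),ang(de),abs((b-a)@nrm)
E
python3 - <<'E'
from m import *
s=state()
for f in("w3","w4"):
    im=dict(np.load(f+".npz"))
    print("org",edges(im,(12,100),(250,310),.04,0,"bottom"))
    print("tray",edges(im,(218,250),(232,324),s["ee_pos"][2]+.022,s["ee_pos"][2]-.018,"top"))
print(s["ee_pos"],np.degrees(2*np.arctan2(s["ee_rot"][2],s["ee_rot"][1]))-90)
E
```

```text
org (array([0.4986868 , 0.13134101], dtype=float32), 82.39, 82.46, -7.46, np.float32(0.051104788))
tray (array([0.49088982, 0.08342888], dtype=float32), 81.59, 85.39, -7.42, np.float32(0.05118807))
org (array([0.49867716, 0.13091415], dtype=float32), 82.61, 82.38, -7.52, np.float32(0.05120124))
tray (array([0.4909631 , 0.08295504], dtype=float32), 80.24, 85.33, -7.48, np.float32(0.0513504))
[0.48713247 0.048914   0.14834041] -7.551817219181174
```

Run:
```python
from m import *
y=np.radians(-7.5); Y=np.array([-np.sin(y),np.cos(y)])
T=np.array([.4945,.0966]); p=T-.006*Y
move_l([*p,.07],.2,q(y)); move_l([*p,.0205],.1); hold(.3)
im=get_image("wrist"); np.savez("w5.npz",**{k:np.array(im[k]) for k in im}); cv2.imwrite("pics/w5.png",im["frame"])
s=state();print(s["time"],s["ee_pos"],s["ft_force"],s["finger_gap"],p)
```

```text
8.0083 [0.49392773 0.09067432 0.02088485] [ 0.14657161  0.57337257 -0.6249637 ] 0.051777218183707396 [0.49371684 0.09065133]
```

View pics/w5.png

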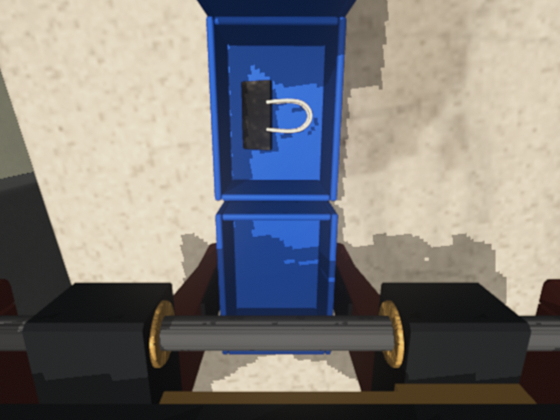

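The gap is now visible at row 200. The organiser's rim runs from column 216 to 339 there, and the tray's from 217 to 337 just below, so they are nearly in line. I'll measure the side lines on the rim plane.

```bash
cat >> m.py <<'E'
def sides(im,rows,z,c0=276):
    hsv=cv2.cvtColor(im["frame"],cv2.COLOR_BGR2HSV); m=cv2.inRange(hsv,(105,120,40),(130,255,255))
    m=cv2.morphologyEx(m,cv2.MORPH_OPEN,np.ones((3,3),np.uint8)); R=np.arange(*rows)
    L=ray(im,[(np.flatnonzero(m[r])[0]-.5,r) for r in R],z); G=ray(im,[(np.flatnonzero(m[r])[-1]+.5,r) for r in R],z)
    return L,G
def line_rep(im,zt,rt=(217,243),ro=(40,192),yaw=-7.5):
    y=np.radians(yaw); X=np.array([np.cos(y),np.sin(y)])
    for n,r,z in(("org",ro,.04),("tray",rt,zt)):
        L,G=sides(im,r,z); a=[round(float(np.degrees(np.arctan2(*fit(k)[1][::-1]))),2) for k in(L,G)]
        print(n,"u L/R",np.median(L@X).round(5),np.median(G@X).round(5),"mid",((np.median(L@X)+np.median(G@X))/2).round(5),a)
E
python3 - <<'E'
from m import *
im=dict(np.load("w5.npz")); line_rep(im,.0429)
y=np.radians(-7.5);Y=np.array([-np.sin(y),np.cos(y)])
a=ray(im,[(277,198.5+i) for i in range(0,6)],.04)@Y; b=ray(im,[(277,214)],.043)@Y
print(a,b,im["frame"][192:220,277].tolist())
E
```

```text
org u L/R 0.45153 0.50287 mid 0.4772 [82.33, 82.32]
tray u L/R 0.45177 0.50299 mid 0.47738 [82.69, 83.91]
[0.19505132 0.194616   0.19417995 0.19374317 0.19330565 0.19286738] [0.18908834] [[94, 46, 24], [101, 48, 24], [141, 67, 33], [190, 95, 47], [211, 111, 58], [215, 114, 59], [209, 109, 55], [189, 94, 45], [146, 70, 34], [97, 46, 23], [92, 44, 23], [95, 46, 24], [95, 46, 24], [96, 48, 24], [96, 47, 24], [98, 48, 25], [97, 48, 24], [97, 48, 25], [96, 47, 23], [95, 46, 23], [97, 48, 25], [118, 57, 28], [162, 78, 38], [200, 103, 52], [213, 112, 57], [210, 109, 55], [198, 100, 49], [181, 88, 43]]
```

Run:
```python
from m import *
y=np.radians(-7.6); X=np.array([np.cos(y),np.sin(y)]); Y=np.array([-np.sin(y),np.cos(y)])
p=np.array([.49372,.09065])-.0002*X
move_l([*p,.0183],.05,q(y)); f0=state()["ft_force"]; p=p+.0035*Y; move_l([*p,.0183],.03)
for i in range(10):
    f=(state()["ft_force"]-f0)[:2]@Y; print(round(f,2),end=" ")
    if f<-5: break
    p=p+.0005*Y; move_l([*p,.0183],.01)
s=state();print(i,s["time"],p,s["ee_pos"],s["ft_force"]-f0,s["finger_gap"])
im=get_image("wrist"); np.savez("w6.npz",**{k:np.array(im[k]) for k in im}); cv2.imwrite("pics/w6.png",im["frame"][100:300,180:380].repeat(3,0).repeat(3,1)[:600])
line_rep(im,.04)
```

```text
0.7 0.42 1.55 -0.68 -4.38 -6.72 5 9.775 [0.4943153  0.09662374] [0.49413776 0.09549865 0.01834405] [-2.13002577 -6.4910633   2.83183559] 0.05177900502703814
org u L/R 0.45154 0.50288 mid 0.47721 [82.34, 82.35]
tray u L/R 0.45132 0.50263 mid 0.47697 [82.52, 84.09]
```

View pics/w6.png

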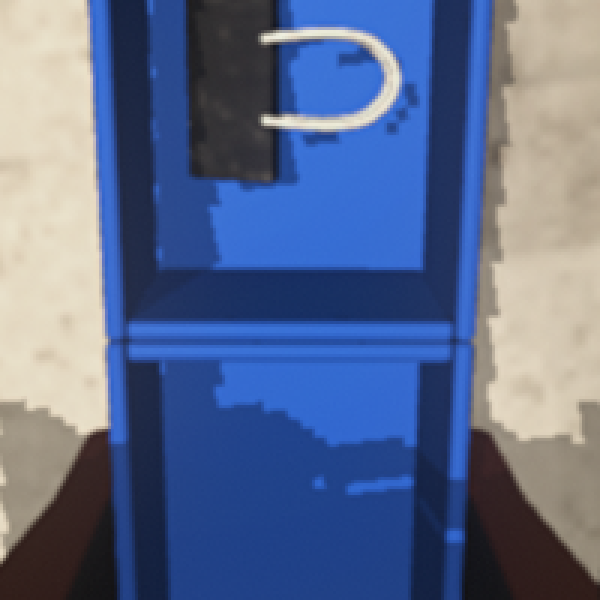

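The tray is butted up: the seam is closed at crop row 341, both sides line up, and the contact force is about 7 N. I'll release and check.

Run:
```python
from m import *
gripper_open(); s=state(); p=s["ee_pos"]; move_l([p[0],p[1],.14],.15); hold(.2)
im=get_image("wrist"); cv2.imwrite("pics/w7.png",im["frame"]); np.savez("w7.npz",**{k:np.array(im[k]) for k in im})
s=state(); print(s["time"],s["ee_pos"],s["finger_gap"])
sd=get_image("side")
for c,a,b in blobs(sd): print(c,a)
```

```text
11.7667 [0.49391165 0.0966018  0.13899978] 0.08764206746564009
[246.04166667 147.39930556] 288
[268.72483841 173.39612188] 1083
```

View pics/w7.png

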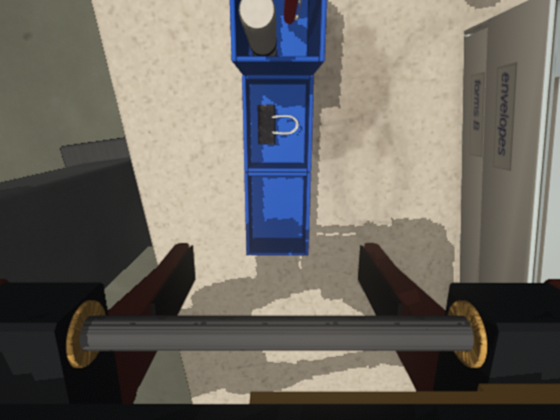

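Run:
```python
from m import *
im=dict(np.load("w7.npz")); line_rep(im,.04,(176,250),(82,166))
hsv=cv2.cvtColor(im["frame"],cv2.COLOR_BGR2HSV)[166:178,280]; print(hsv[:,2].tolist())
```

```text
org u L/R 0.45177 0.50282 mid 0.4773 [82.0, 82.39]
tray u L/R 0.45167 0.50233 mid 0.477 [82.55, 82.0]
[82, 89, 136, 183, 183, 149, 142, 181, 183, 146, 120, 153]
```

The tray is in line to within 0.3 mm and 0.1°, the seam is closed, and the gripper is clear.

```bash
python3 -c "
from bench import *
print(job_done())"
```

```text
the job is handed in; nothing more can be done
None
```

The blue tray stands flat, butted against the organiser's low end with the seam closed and its sides in line to about 0.3 mm; the gripper has let go, the green tray and staple box were not touched, and the job was handed in at about 12 s.

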